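# Turn the condiment carousel to the honey and lock it

## Task

Push gently round the rim of the condiment carousel until the honey jar stands at the front, behind the card holder on the foot, then press the knob in the middle all the way down so that the carousel is locked there. Push only on the carousel and the knob with the fingers: do not touch, lift or move what stands in the carousel, and leave the other things on the table where they are.

Things in the scene. Friction and masses are not known exactly. Their poses are not given: they have to be found in the camera images.
- carousel_base: fixed steel foot of the carousel, disc 176 mm across and 12 mm high; origin on the table under the turning axis, z up along the axis. Its own -x points to the front of the carousel, where an arm carries the card holder. It cannot move.
- card_holder (a point): small slanted steel holder with a blank cream card, 70 mm wide, top 42 mm above the table, fixed to the foot 148 mm from the axis (outer edge 158 mm): it marks the front of the carousel. This point is its centre.
- front_spot (a point): point fixed to the foot, 88 mm from the axis towards the card holder and 94 mm above the table: where the middle of the honey jar's cup must come.
- carousel (a joint): turning angle of the carousel since the start, rad, counter-clockwise from above positive; turns without end either way. Two wooden boards on a column: the lower, round one (244 mm across, top 38 mm above the table) carries the things, the upper one holds them in six holes. Friction 0.06 N m and light damping: about 1 N at the rim turns it, and it stops when no longer pushed.
- empty_cup (a point): centre of the one empty hole (cup), at the top of the upper board, which spans 76 to 94 mm above the table. Six holes of 73 mm, every 60 degrees, centred 88 mm from the axis; round each the rim is a lobe of 46 mm radius reaching 134 mm from the axis. Half-way between cups are open scallops (edge 90 mm from the axis): a fingertip put down there can push a lobe round.
- lock_knob (a joint): travel of the lock knob, m: 0 up (start), 0.010 home. It slides down on the foot's axis, does not turn; about 2.5 N moves it and it stays where left (no spring). Its cross pin drops between teeth of a notched steel crown on the upper board only when a cup faces the front within about 10 degrees, centring it; otherwise it stops after 1 to 2 mm. Pushing cannot undo it.
- knob_top (a point): centre of the top of the round black lock knob, 38 mm across, on the axis; 137 mm above the table when up, 127 mm when pressed home.
- honey_mid (a point): middle of the honey jar: round glass jar, 65 mm across and 86 mm high, with a wide dark screw lid, the widest thing in the carousel; it stands loose in a cup on the lower board, its top 124 mm above the table. This point is on its axis, 43 mm above its underside.
- salt_shaker: glass shaker with a domed grey top, 44 mm across, 90 mm high, loose in a cup (top 128 mm above the table, the highest thing in the carousel with the pepper shaker); origin at its underside.
- pepper_shaker: shaker of the same shape as the other one, 44 mm across, 90 mm high, loose in a cup; origin at its underside.
- jam_1: portion tub of jam, 37 x 50 x 16 mm, loose on the lower board in a cup; origin at its underside.
- jam_3: portion tub of jam, 37 x 50 x 16 mm, loose on the lower board in a cup; origin at its underside.
- glass_1: bystander: drinking glass, 81 mm across, 93 mm high, under the tap of the tea jar; origin at its underside. The tea jar itself is fixed, 400 mm high, left of the carousel, 0.28 to 0.36 m between their axes.
- sugar_caddy: bystander: black caddy with sugar packets, 52 x 66 x 71 mm, near the table edge to the left of the carousel; origin at its underside.
- left_mug: bystander: two-tone mug, 78 x 112 x 92 mm, left of the tea jar; origin at its underside.
There are look-alikes about, which are no part of the job. Leave any red look-alike of the part that bears honey_mid alone.

How it is judged:
By the outcome, as a careful person would: the job done as asked, in the order asked, and still so for the second after the job is handed in, with the robot touching nothing.
It also fails if it takes over 72 s, if anything falls off the work surface, if the arm or the gripper's body presses on something with over 40 N, if the wrist force passes 120 N, or if a joint passes its speed limit or range.

## Robot

A 7-joint arm with a two-finger parallel gripper is mounted at the origin on a cart in front of the work surface, level with it; the furniture and walls round the work are solid. World frame = base frame: x ahead of the robot, y to its left, z up, the work surface at z = 0. Lengths are in mm, angles in rad, forces in N, time in s.
With the tool pointing down it reaches from about 425 to 1025 mm from the base axis. Payload 9.4 kg.
Tool frame: the origin (TCP) lies midway between the tips of the shut fingers; the grasp point (between the pads) lies 19 mm behind it (r.pinch_z is the z of the grasp point in the tool frame, in mm); z points along the fingers, y is the direction in which the jaws open and shut (so a half turn about z gives the same grasp; the last joint's range is limited). The gripper opens to 93 mm and grips with 3 to 60 N. Pads are 15 mm wide; open, the fingers measure 128 mm over their backs; the gripper's body (75 mm by 188 mm) begins 65 mm behind the grasp point.
Start: joints at [-1.229, 0.599, -0.003, 1.599, 0.002, 0.943, -0.08], TCP at [294.837, 662.341, 192.118] pointing down, gripper open.
Joint ranges: [-2.57, 2.57], [-0.35, 1.97], [-1.29, 1.29], [0.11, 2.56], [-1.05, 4.19], [0.11, 1.86], [-2.63, 2.63]. Speed limits (rad/s): [2.22, 2.22, 3.01, 3.01, 3.14, 3.14, 3.14].

## Interface

Orientations are given as a unit quaternion [x, y, z, w].
In Python, from bench import r, cams gives the robot as it stands.
- The arm moves only by the tool drive_tool, never from a script. Its argument "plan" is a list of rows, each a list of 3 entries, a list of its own where there are three numbers: the shift along the tool's x, y, z in mm, then the turn, a rotation vector about the tool's x, y, z in rad, then the opening in per cent of the stroke, from 0 (shut) to 100 (fully open). In form: [[[tx, ty, tz], [wx, wy, wz], gripper], ...]. A call has 1 to 5 rows; each row is the pose to reach, as a shift and turn from the pose commanded when the call began, along the tool's axes at that moment; what a row does not reach only later rows make up. A row lasts 1/8 s, in which the tool goes at most 62.5 mm and 10.7 degrees, less where a joint would pass 70% of its speed; a pose out of reach is approached as far as the arm can. A call with a gripper value outside its range is refused whole. The fingers move at their own pace and stop on an object; the grip force is fixed at half the most. Time passes only in rows, so rows that repeat a pose let the fingers close. It gives the time, the measured TCP pose, the force and the opening at its end, in the units of the state.
- r.observe(): the state, without advancing time (a new reading comes with each control period).
- cams.get_image(name): name is "side" or "top" or "wrist"; returns a dict with "image" (384x512x3 uint8, red, green, blue), "fx", "fy", "cx", "cy" (pixels), "extrinsics" (4x4, takes a point from camera to world coordinates). Camera axes: x right, y down, z forward; pixel columns grow to the right and rows downward; lengths in mm; the calibration is good to about 2 mm. A picture is of the moment at which its call begins. There is no depth.
- r.job_done(): hands the job in, once; it reports no verdict.
The state is a dict: "time_s": time; "joint_positions": joint angles; "joint_vel": joint speeds; "tau": joint torques, N m; "ee_pos": TCP position; "eef_rot": TCP orientation; "force": force on the tool from outside, world axes, zero at the start; "wrist_torque": the same for the moment, N m; "gripper_width": finger opening in mm.
Only numpy, scipy, OpenCV 4.12 (cv2) and the standard library are available. Lean on these libraries where they do the work, as an engineer would, in place of code of your own. Each camera call takes 0.05 s, during which the arm holds its last target. There are 200 camera calls.

## Working session

There is one attempt and no reset: what is moved stays moved. The work goes in short steps, Python scripts to look and compute and a tool call to move; the robot and the scene stay as the last step left them, time stands still between calls to the robot, and variables do not carry over. Pictures are saved under pics/ and viewed, about 8 in all and at most 12, crops included, and the job is handed in when it is done.

Besides the shell and the picture viewer there is one more tool, called as name(argument=value, ...) on one line, values as JSON. drive_tool: Moves the arm, as the interface text tells. Its arguments: {"type":"object","properties":{"plan":{"type":"array"}},"required":["plan"]}

```bash
mkdir -p pics; ls
cat > h.py <<'E'
from bench import r, cams
import numpy as np, cv2
def snap(n,f):
    d=cams.get_image(n); cv2.imwrite('pics/'+f,cv2.cvtColor(d['image'],cv2.COLOR_RGB2BGR)); 
    np.savez('pics/'+f+'.npz',**d); return d
def ray(d,u,v,z):
    E=np.array(d['extrinsics']); q=E[:3,:3]@np.array([(u-d['cx'])/d['fx'],(v-d['cy'])/d['fy'],1]); o=E[:3,3]
    return o+q*(z-o[2])/q[2]
def proj(d,p):
    E=np.array(d['extrinsics']); c=E[:3,:3].T@(np.array(p)-E[:3,3]); return d['fx']*c[0]/c[2]+d['cx'],d['fy']*c[1]/c[2]+d['cy']
E
python3 - <<'E'
from h import *
a=snap('top','t0.png');b=snap('side','s0.png')
for d in(a,b):print(d['fx'],np.round(d['extrinsics'],3))
o=r.observe();print(o['ee_pos'],o['eef_rot'],o['gripper_width'],o['time_s'])
E
```

```text
pics
438.3085050132589 [[ 6.800000e-02 -9.710000e-01  2.300000e-01  2.195390e+02]
 [-9.980000e-01 -6.500000e-02  2.000000e-02 -3.340330e+02]
 [-4.000000e-03 -2.310000e-01 -9.730000e-01  1.344367e+03]
 [ 0.000000e+00  0.000000e+00  0.000000e+00  1.000000e+00]]
379.9907357863302 [[ 9.87000e-01 -5.40000e-02  1.52000e-01  2.82542e+02]
 [-1.60000e-01 -4.75000e-01  8.66000e-01 -1.46080e+03]
 [ 2.60000e-02 -8.78000e-01 -4.77000e-01  7.25101e+02]
 [ 0.00000e+00  0.00000e+00  0.00000e+00  1.00000e+00]]
[294.67070593 661.89465107 191.33915147] [ 2.07858140e-01  9.78158725e-01 -7.05543448e-04 -6.71513741e-05] 93.3330286297148 0.1
```

View pics/t0.png

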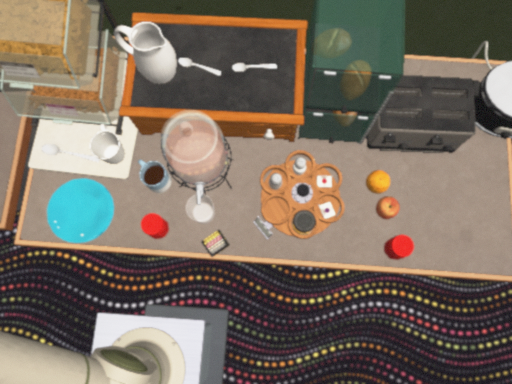

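View pics/s0.png

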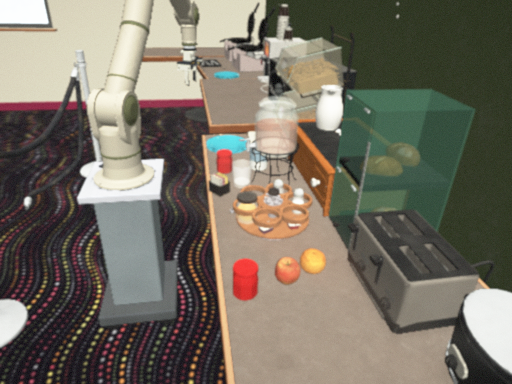

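Run:
```python
from h import *
d=dict(np.load('pics/t0.png.npz')); im=d['image'][135:255,190:350]
cv2.imwrite('pics/c0.png',cv2.cvtColor(cv2.resize(im,None,fx=5,fy=5,interpolation=cv2.INTER_CUBIC),cv2.COLOR_RGB2BGR))
k=ray(d,302.5,190.5,137)
print('knob',k)
for n,u,v,z in[('card',263,226,30),('honey',303,221,124),('empty',275,209,94),('shak1',276,181,128),('shak2',301,162,128),('jamA',325,181,94),('jamB',327,210,94),('glass',201,208,93),('caddy',215,242,71),('teajar',195,147,300)]:
    p=ray(d,u,v,z);q=p-k;print(n,p.round(),np.hypot(*q[:2]).round(),np.degrees(np.arctan2(q[1],q[0])).round(1))
```

```text
knob [ 528.20917776 -422.48699126  137.        ]
card [ 437. -316.   30.] 140.0 130.7
honey [ 443. -429.  124.] 85.0 -175.6
empty [ 478. -348.   94.] 89.0 123.9
shak1 [ 554. -346.  128.] 81.0 71.7
shak2 [ 615. -415.  128.] 88.0 5.0
jamA [ 573. -491.   94.] 81.0 -56.9
jamB [ 486. -499.   94.] 88.0 -119.0
glass [ 467. -133.   93.] 296.0 101.9
caddy [ 373. -180.   71.] 287.0 122.6
teajar [ 581. -135.  300.] 292.0 79.6
```

View pics/c0.png

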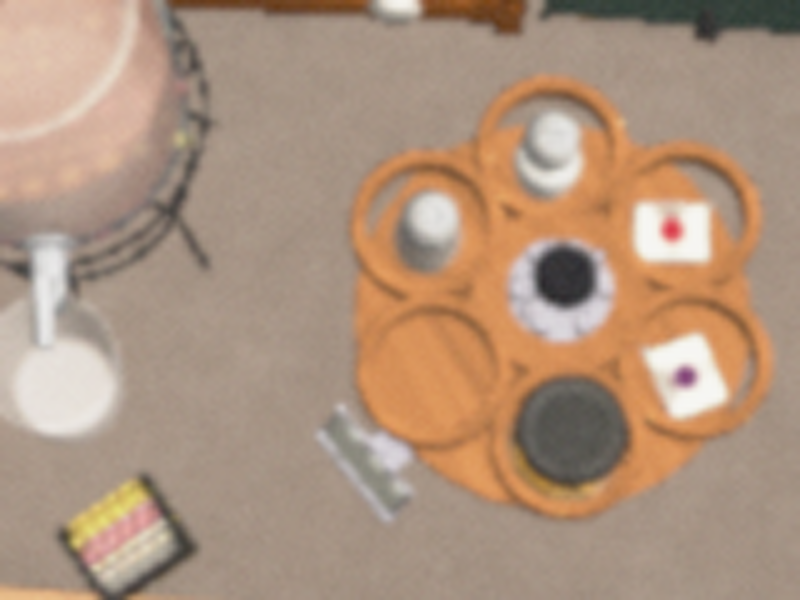

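Run:
```python
from h import *
d=dict(np.load('pics/t0.png.npz'))
C=[(275.6,210.2),(303.2,224.6),(329.6,208.4),(328,178),(300.2,164.4),(275,179.6)]
P=np.array([ray(d,u,v,94)[:2] for u,v in C]);c=P.mean(0);print('centre',c,'knob',ray(d,303.2,190,137))
for p in P:print(np.hypot(*(p-c)),np.degrees(np.arctan2(*(p-c)[::-1]))%360)
for z in(25,35):
  k=ray(d,263,227.6,z)[:2]-c;print('card',np.hypot(*k),np.degrees(np.arctan2(*k[::-1])))
o=r.observe();print(o['force'],o['joint_positions'])
```

```text
centre [ 528.66044696 -424.44716167] knob [ 529.80436066 -424.40017512  137.        ]
91.50628014059676 125.95255272885301
91.01023526548877 185.0259651526699
90.63261029506778 245.3446127246513
91.94638220364675 305.7283365995867
90.71177276129401 5.960861735333158
90.03316919502808 64.83776068543852
card 144.6282146003436 131.63059138491923
card 145.60648291537382 132.1405618099061
[-0.23790422 -0.07793028 -0.21320642] [-1.22870428  0.6000579  -0.00251529  1.60004535  0.00181769  0.94290822
 -0.0798233 ]
```

drive_tool(plan=[[[0, 0, -60], [0, 0, 0], 0], [[0, 0, -120], [0, 0, 0.1], 0], [[0, 0, -180], [0, 0, 0.25], 0], [[0, 0, -240], [0, 0, 0.4], 0], [[0, 0, -300], [0, 0, 0.5], 0]])

```text
time_s: 0.72
ee_pos: [294.6, 661.9, 493.9]
eef_rot: [0.445, 0.895, -0.0, 0.0]
force: [0.7, 1.5, -0.6]
gripper_width: 47.8
```

drive_tool(plan=[[[-59, -8, 0], [0, 0, 0.13], 0], [[-118, -15, 0], [0, 0, 0.26], 0], [[-177, -22, 0], [0, 0, 0.39], 0], [[-236, -30, 0], [0, 0, 0.52], 0], [[-295, -37, 0], [0, 0, 0.648], 0]])

```text
time_s: 1.35
ee_pos: [445.0, 403.4, 492.0]
eef_rot: [0.707, 0.707, -0.0, -0.0]
force: [0.5, 1.0, -0.6]
gripper_width: 1.2
```

drive_tool(plan=[[[-60, 20, 0], [0, 0, 0], 0], [[-120, 40, 0], [0, 0, 0], 0], [[-180, 55, 0], [0, 0, 0], 0], [[-240, 70, 0], [0, 0, 0], 0], [[-300, 80, 0], [0, 0, 0], 0]])

```text
time_s: 1.98
ee_pos: [525.7, 103.6, 491.9]
eef_rot: [0.706, 0.708, -0.0, -0.0]
force: [1.3, 0.1, -0.2]
gripper_width: 0.3
```

drive_tool(plan=[[[-60, -5, 0], [0, 0, 0], 0], [[-120, -10, 0], [0, 0, 0], 0], [[-180, -15, 0], [0, 0, 0], 0], [[-240, -20, 0], [0, 0, 0], 0], [[-300, -25, 0], [0, 0, 0], 0]])

```text
time_s: 2.6
ee_pos: [501.2, -196.0, 492.1]
eef_rot: [0.706, 0.709, 0.0, -0.0]
force: [0.9, 0.5, -0.1]
gripper_width: 0.8
```

drive_tool(plan=[[[-58, -18, 0], [0, 0, 0], 0], [[-116, -36, 0], [0, 0, 0], 0], [[-174, -54, 0], [0, 0, 0], 0], [[-232, -75, 0], [0, 0, 0], 0], [[-290, -96, 0], [0, 0, 0], 0]])

```text
time_s: 3.22
ee_pos: [406.4, -486.2, 491.8]
eef_rot: [0.705, 0.709, 0.0, -0.0]
force: [1.2, -0.3, 0.2]
gripper_width: 0.8
```

drive_tool(plan=[[[-34, -10, 40], [0, 0, 0], 0], [[-34, -10, 100], [0, 0, 0], 0], [[-34, -10, 160], [0, 0, 0], 0], [[-34, -10, 215], [0, 0, 0], 0], [[-34, -10, 215], [0, 0, 0], 0]])

```text
time_s: 3.85
ee_pos: [396.3, -516.5, 273.6]
eef_rot: [0.706, 0.709, 0.0, -0.004]
force: [0.0, -0.1, 0.7]
gripper_width: 0.5
```

Run:
```python
from h import *
d=snap('wrist','w0.png');o=r.observe();print(o['ee_pos'],o['joint_positions'])
for p in[(529,-424,137),(441,-432,124),(430,-316,42)]:print(proj(d,p))
```

```text
[ 396.87651061 -518.33371337  276.68297267] [ 0.3623872   0.51617887  0.73764093  1.70761681 -0.38659142  1.07202813
  1.22831947]
(np.float64(391.1510541212119), np.float64(76.05161566763994))
(np.float64(295.2889702081129), np.float64(85.15243414464314))
(np.float64(280.2155771600872), np.float64(-17.865953188571837))
```

View pics/w0.png

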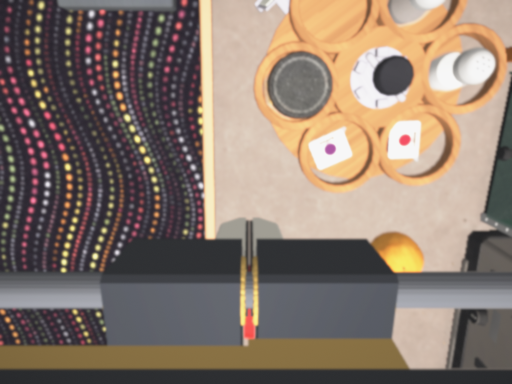

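drive_tool(plan=[[[0, 0, 55], [0, 0, 0], 0], [[0, 0, 110], [0, 0, 0], 0], [[0, 0, 165], [0, 0, 0], 0], [[0, 0, 208], [0, 0, 0], 0], [[0, 0, 208], [0, 0, 0], 0]])

```text
time_s: 4.53
ee_pos: [397.6, -519.0, 69.1]
eef_rot: [0.706, 0.709, 0.0, -0.001]
force: [0.4, -1.0, 0.7]
gripper_width: 0.6
```

drive_tool(plan=[[[10, 12, 2], [0, 0, 0], 0], [[20, 25, 4], [0, 0, 0], 0], [[28, 20, 4], [0, 0, 0], 0], [[37, 15, 4], [0, 0, 0], 0], [[46, 11, 4], [0, 0, 0], 0]])

```text
time_s: 5.15
ee_pos: [407.1, -472.2, 65.5]
eef_rot: [0.706, 0.708, -0.0, 0.0]
force: [-0.2, -0.4, 0.6]
gripper_width: 0.5
```

drive_tool(plan=[[[8, -3, 0], [0, 0, 0], 0], [[16, -5, 0], [0, 0, 0], 0], [[24, -7, 0], [0, 0, 0], 0], [[32, -8, 0], [0, 0, 0], 0], [[40, -9, 0], [0, 0, 0], 0]])

```text
time_s: 5.78
ee_pos: [398.8, -432.1, 65.1]
eef_rot: [0.706, 0.709, 0.0, -0.0]
force: [0.4, -1.2, 0.1]
gripper_width: 0.5
```

```bash
cat > m.py <<'E'
from h import *; import sys
d=snap('top',sys.argv[1]);o=r.observe();print(o['ee_pos'],o['force'],o['joint_positions'],o['time_s'])
im=d['image'][135:255,220:350];cv2.imwrite('pics/c_'+sys.argv[1],cv2.cvtColor(cv2.resize(im,None,fx=5,fy=5,interpolation=cv2.INTER_CUBIC),cv2.COLOR_RGB2BGR))
h=cv2.cvtColor(d['image'],cv2.COLOR_RGB2HSV);w=((h[...,1]<60)&(h[...,2]>205)).astype(np.uint8)
n,l,s,c=cv2.connectedComponentsWithStats(w)
for i in range(1,n):
    u,v=c[i]
    if s[i,4]>15 and 250<u<350 and 140<v<250:
        p=ray(d,u,v,54)[:2]-(529,-424.4);print(c[i],s[i,4],np.hypot(*p),np.degrees(np.arctan2(*p[::-1]))%360)
E
python3 m.py t1.png
```

```text
[ 398.68338228 -430.77696845   64.90726564] [-0.61250307  1.83840969 -0.38774669] [ 0.37282993  0.67158234  0.54506824  2.04692396 -0.6200467   0.59028414
  1.35654773] 5.825
[309.71604938 165.66666667] 81 103.05280195168001 347.33458871361694
[281.71153846 170.65384615] 52 100.52069836944462 38.35082317305238
[322.35761589 190.17218543] 302 69.06993388726704 291.66227162137085
[303.98813822 210.23156266] 1939 41.86048972616851 195.93300500184822
[306.86666667 243.61666667] 60 142.11081926471735 189.966188440269
```

View pics/c_t1.png

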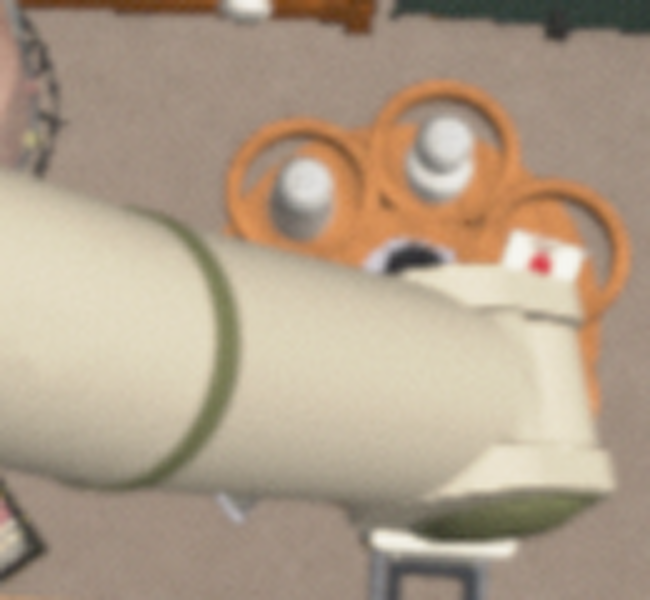

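drive_tool(plan=[[[8, 0, 0], [0, 0, 0], 0], [[16, 1, 0], [0, 0, 0], 0], [[24, 2, 0], [0, 0, 0], 0], [[32, 3, 0], [0, 0, 0], 0], [[40, 5, 0], [0, 0, 0], 0]])

```text
time_s: 6.45
ee_pos: [403.8, -392.2, 65.1]
eef_rot: [0.706, 0.709, 0.0, -0.0]
force: [-0.7, 0.3, 1.7]
gripper_width: 0.5
```

```bash
python3 m.py t2.png
python3 - <<'E'
from h import *
d=dict(np.load('pics/t1.png.npz'))
for u,v in[(280,173),(308.6,165),(332,184)]:
    p=ray(d,u,v,94)[:2]-(529,-424.4);print(np.hypot(*p),np.degrees(np.arctan2(*p[::-1]))%360)
E
```

```text
[ 404.16664773 -390.8066942    64.96280218] [-0.30010693  1.62311799  0.72438456] [ 0.31025789  0.64956473  0.54191216  2.10319884 -0.63598753  0.55484313
  1.32305695] 6.5
[288.43137255 165.76470588] 51 104.92030160372383 23.993955546973982
[317.71428571 168.55952381] 84 104.34328431991793 332.93325520619305
[285.59714889 206.80464625] 1894 55.4068555749043 127.16991750593667
[299.99029126 188.33980583] 206 26.935427485890912 8.00654007771504
[329.         196.09150327] 153 85.30559549969261 275.6499630900897
[292.80952381 240.6984127 ] 63 135.2450586540577 172.69810376459768
90.07942994633737 48.90497418151882
91.04915494869842 350.0792620447566
94.13218682789783 292.3405469182167
```

View pics/c_t2.png

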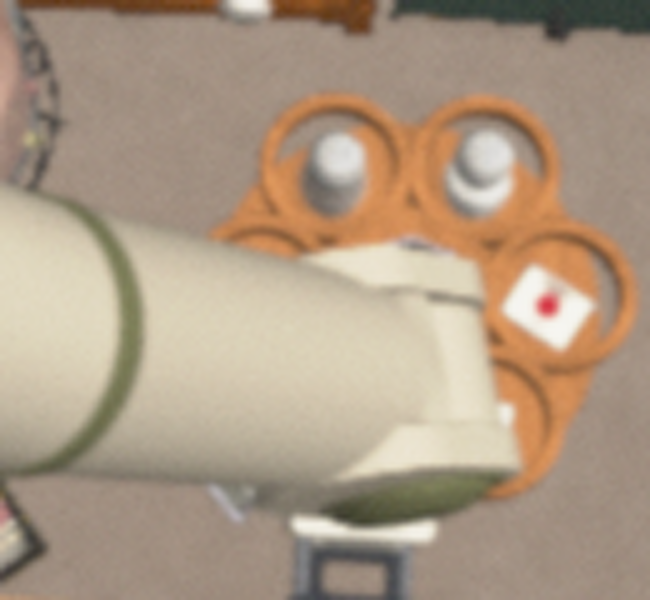

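drive_tool(plan=[[[-6, -14, 0], [0, 0, 0], 0], [[-24, -16, 0], [0, 0, 0], 0], [[-42, -10, 0], [0, 0, 0], 0], [[-43, 0, 0], [0, 0, 0], 0], [[-43, 10, 0], [0, 0, 0], 0]])

```text
time_s: 7.12
ee_pos: [414.1, -436.0, 65.0]
eef_rot: [0.706, 0.708, 0.0, -0.0]
force: [-4.1, 0.7, 2.1]
gripper_width: 0.5
```

drive_tool(plan=[[[9, 0, 0], [0, 0, 0], 0], [[18, 0, 0], [0, 0, 0], 0], [[27, 1, 0], [0, 0, 0], 0], [[36, 3, 0], [0, 0, 0], 0], [[44, 5, 0], [0, 0, 0], 0]])

```text
time_s: 7.75
ee_pos: [418.9, -390.9, 65.2]
eef_rot: [0.706, 0.709, 0.0, 0.0]
force: [-0.2, -0.6, 0.8]
gripper_width: 0.3
```

```bash
python3 m.py t3.png
```

```text
[ 419.20274577 -389.66267928   65.0590953 ] [0.57641935 1.85684295 0.39832529] [ 0.29036057  0.65945789  0.54826424  2.08064908 -0.63452114  0.57086549
  1.3000715 ] 7.8
[294.52 163.12] 50 108.39264155004236 13.023146280396727
[323.44578313 172.63855422] 83 104.21247796953169 321.0656112037496
[298.89423077 181.16346154] 208 49.68231325402235 9.471934695945711
[283.823041   199.43383498] 1927 51.97141317523 102.3704488959981
[328.18471338 202.38853503] 157 83.84700615510738 262.27920457365985
[292.96103896 234.24675325] 77 116.32114414272043 171.2271560924238
```

drive_tool(plan=[[[6, 2, 0], [0, 0, 0], 0], [[11, 4, 0], [0, 0, 0], 0], [[16, 7, 0], [0, 0, 0], 0], [[20, 9, 0], [0, 0, 0], 0], [[20, 9, 0], [0, 0, 0], 0]])

```text
time_s: 8.43
ee_pos: [427.9, -371.1, 65.1]
eef_rot: [0.705, 0.709, 0.0, -0.0]
force: [0.7, -1.7, -0.4]
gripper_width: 0.6
```

```bash
python3 m.py t4.png
```

```text
[ 427.70714601 -371.39203363   65.07677164] [-0.10517516  0.14716506  0.10690885] [ 0.25211904  0.65491726  0.55088854  2.09459511 -0.6412986   0.56239964
  1.2732567 ] 8.475
[300.45098039 162.15686275] 51 110.11090876147128 3.310918061980111
[327.3125 176.975 ] 80 103.34731204239391 311.1953483192044
[288.5215311  176.06220096] 209 74.96726142522398 32.79048760487003
[274.10423117 194.34313725] 1938 81.0615121091779 88.10992084551805
[326.52229299 207.78343949] 157 83.56508204517934 250.27802062596197
[295.31034483 228.58045977] 174 98.24885909862546 173.1847441982435
```

View pics/c_t4.png

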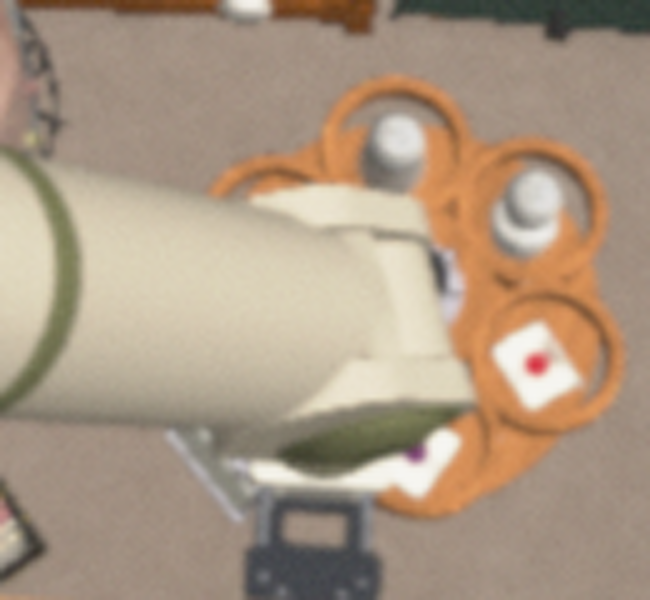

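Run:
```python
from h import *
d=dict(np.load('pics/t4.png.npz'))
for (u,v),k in zip([(299.4,164.2),(327.4,176.6),(330,207.4)],(-120,-180,-240)):
    p=ray(d,u,v,94)[:2]-(529,-424.4);print(np.hypot(*p),(np.degrees(np.arctan2(*p[::-1]))-k)%360)
d=dict(np.load('pics/t0.png.npz'));k=[ray(d,190+u/5,135+v/5,z)[:2] for u,v,z in[(340,404,35),(410,500,35),(320,434,20),(388,521,20)]]
print(k, [np.degrees(np.arctan2(*((k[i]+k[i+1])/2-(529,-424.4))[::-1])) for i in(0,2)])
```

```text
91.11028995292297 127.43041210418106
92.76922436203827 128.33015605060524
90.55864023573838 127.19720771519523
[array([ 466.07100231, -298.87185536]), array([ 410.36819824, -344.99719854]), array([ 449.43204943, -287.56157405]), array([ 398.85302703, -332.61362919])] [np.float64(131.5396870407276), np.float64(132.5298050603097)]
```

drive_tool(plan=[[[6, -12, 0], [0, 0, 0], 0], [[11, -22, 0], [0, 0, 0], 0], [[11, -22, -50], [0, 0, 0], 0], [[11, -22, -105], [0, 0, 0], 0], [[-10, 20, -115], [0, 0, 0], 0]])

```text
time_s: 9.1
ee_pos: [445.7, -382.0, 184.0]
eef_rot: [0.707, 0.707, 0.001, 0.001]
force: [1.1, -0.6, 0.2]
gripper_width: 0.4
```

drive_tool(plan=[[[-22, 40, 0], [0, 0, 0], 0], [[-43, 81, 0], [0, 0, 0], 0], [[-43, 81, 15], [0, 0, 0], 0], [[-43, 81, 30], [0, 0, 0], 0], [[-43, 81, 30], [0, 0, 0], 0]])

```text
time_s: 9.72
ee_pos: [526.7, -423.2, 148.7]
eef_rot: [0.706, 0.708, -0.0, -0.002]
force: [-0.0, 0.2, -0.2]
gripper_width: 0.5
```

```bash
python3 m.py t5.png
python3 - <<'E'
from h import *
a=snap('wrist','w5.png');b=snap('side','s5.png')
s=cv2.resize(b['image'][150:250,200:340],None,fx=4,fy=4,interpolation=cv2.INTER_CUBIC)
w=cv2.resize(a['image'],(533,400));t=cv2.imread('pics/c_t5.png')
cv2.imwrite('pics/c5.png',cv2.cvtColor(np.hstack([w,s]),cv2.COLOR_RGB2BGR)[:, :1093])
x=cv2.imread('pics/c5.png');cv2.imwrite('pics/c5.png',cv2.resize(x,(800,293)))
E
```

```text
[ 527.2400703  -423.7042895   149.61731338] [ 0.00484704 -0.38649812 -0.99585109] [ 0.18001943  0.67641349  0.68116599  1.78356684 -0.53786535  0.87802387
  1.11138425] 9.775
[288.14099139 143.28198278] 3369 175.39602418485373 15.728461301493764
[315.31724138 182.20689655] 145 64.51712853657033 319.5135989069591
[327.41791045 207.97014925] 134 86.24277187651582 250.6389195250272
[302.79041916 224.97005988] 167 85.79272815436174 186.69598073240522
```

View pics/c5.png

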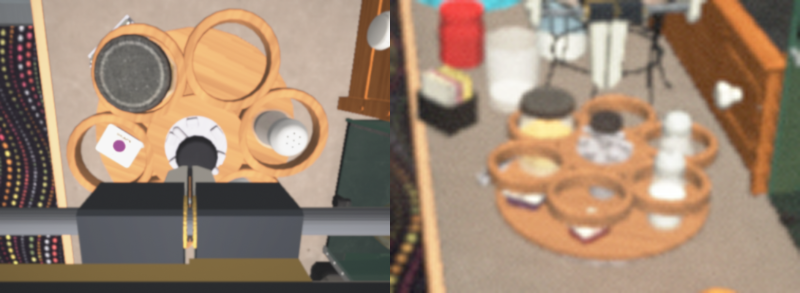

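Run:
```python
from h import *
o=r.observe();p=o['ee_pos'];print(p)
for f,sc in(('w5',None),('s5',None),('t5',None)):
    d=dict(np.load(f'pics/{f}.png.npz'));u=proj(d,p);k=proj(d,(529,-424.4,137));print(f,u,k)
d=dict(np.load('pics/s5.png.npz'));u,v=map(int,proj(d,p))
im=cv2.cvtColor(d['image'],cv2.COLOR_RGB2BGR)[140:260,200:340].copy();im=cv2.resize(im,None,fx=5,fy=5,interpolation=cv2.INTER_CUBIC)
k=proj(d,(529,-424.4,137))
for q,c in((proj(d,p),(0,0,255)),(k,(0,255,0))):cv2.circle(im,(int((q[0]-200)*5),int((q[1]-140)*5)),3,c,-1)
cv2.imwrite('pics/c6.png',im)
```

```text
[ 528.16599577 -424.32605123  150.67106688]
w5 (np.float64(250.01973704582866), np.float64(218.52821853355505)) (np.float64(251.2610546015406), np.float64(211.41934315485952))
s5 (np.float64(272.6500898867747), np.float64(185.5460762931679)) (np.float64(272.69572452313344), np.float64(189.29958544876945))
t5 (np.float64(303.56903287334575), np.float64(189.37584217202098)) (np.float64(303.18671518701393), np.float64(190.27422515408827))
```

View pics/c6.png

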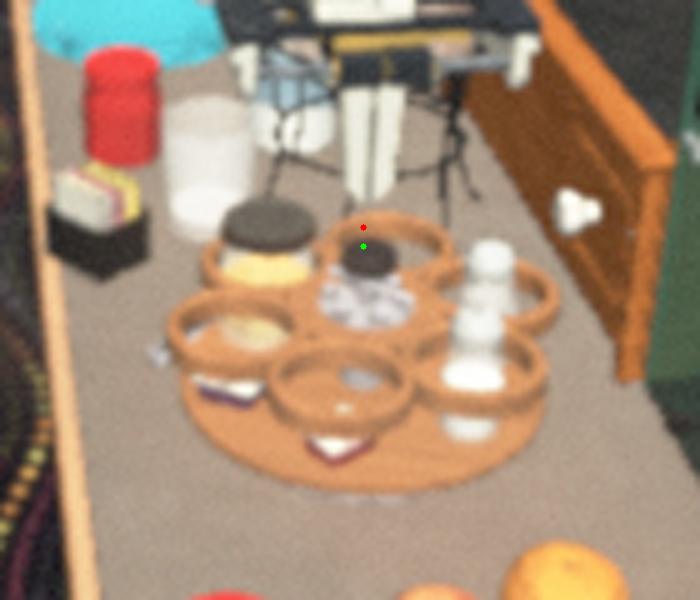

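drive_tool(plan=[[[1, 2, 5], [0, 0, 0], 0], [[1, 2, 10], [0, 0, 0], 0], [[1, 2, 14], [0, 0, 0], 0], [[1, 2, 17], [0, 0, 0], 0], [[1, 2, 17], [0, 0, 0], 0]])

```text
time_s: 10.5
ee_pos: [530.6, -423.2, 132.8]
eef_rot: [0.706, 0.709, -0.0, -0.0]
force: [-0.3, -0.1, -0.7]
gripper_width: 0.4
```

drive_tool(plan=[[[0, 0, 3], [0, 0, 0], 0], [[0, 0, 6], [0, 0, 0], 0], [[0, 0, 8], [0, 0, 0], 0], [[0, 0, 10], [0, 0, 0], 0], [[0, 0, 10], [0, 0, 0], 0]])

```text
time_s: 11.12
ee_pos: [530.7, -423.2, 123.0]
eef_rot: [0.706, 0.709, 0.0, -0.0]
force: [0.3, -0.2, -0.6]
gripper_width: 0.7
```

Run:
```python
from h import *
b=snap('side','s7.png');o=r.observe();print(o['ee_pos'],o['force'])
im=cv2.cvtColor(b['image'],cv2.COLOR_RGB2BGR)[140:260,200:340];cv2.imwrite('pics/c7.png',cv2.resize(im,None,fx=5,fy=5,interpolation=cv2.INTER_CUBIC))
```

```text
[ 530.75569068 -423.21324027  123.08335928] [-0.46983618  0.48129551  0.7023543 ]
```

View pics/c7.png

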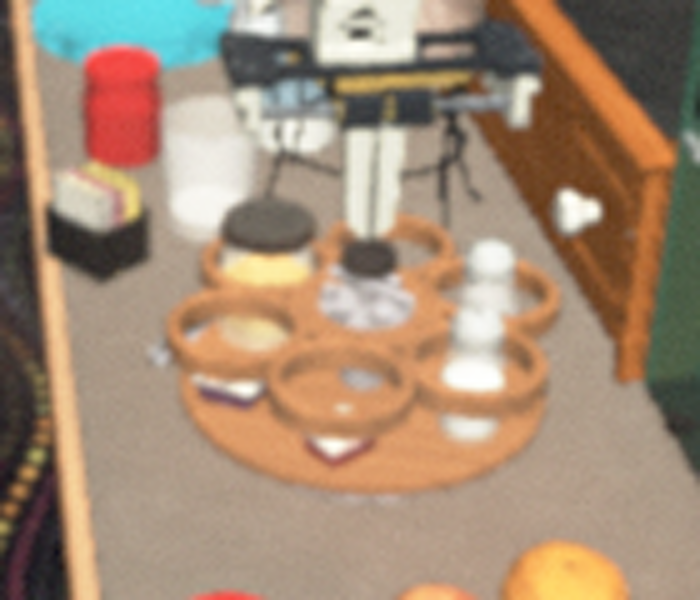

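drive_tool(plan=[[[0, 0, 1], [0, 0, 0], 0], [[0, 0, 2], [0, 0, 0], 0], [[0, 0, 3], [0, 0, 0], 0], [[0, 0, 4], [0, 0, 0], 0], [[0, 0, 5], [0, 0, 0], 0]])

```text
time_s: 11.8
ee_pos: [530.8, -423.2, 118.1]
eef_rot: [0.706, 0.709, -0.0, 0.0]
force: [0.2, -1.7, 0.0]
gripper_width: 0.5
```

drive_tool(plan=[[[0, 0, 1], [0, 0, 0], 0], [[0, 0, 2], [0, 0, 0], 0], [[0, 0, 3], [0, 0, 0], 0]])

```text
time_s: 12.18
ee_pos: [530.8, -423.3, 115.1]
eef_rot: [0.706, 0.709, 0.0, 0.0]
force: [0.2, -0.5, -0.3]
gripper_width: 0.4
```

Run:
```python
from h import *
snap('side','s8.png')
np.set_printoptions(linewidth=250)
for f in('s5','s7','s8'):
    d=np.load(f'pics/{f}.png.npz')['image'].astype(int).mean(2)
    print(f)
    for v in range(178,202):print(v,d[v,264:284].astype(int))
```

```text
s5
178 [159 158 160 161 155 166 193 220 212 173 188 220 218 191 168 160 158 160 158 158]
179 [159 157 157 155 155 142 157 198 201 174 178 201 189 170 162 161 160 156 156 156]
180 [161 159 160 160 148 129 134 168 174 165 168 171 167 162 158 158 161 160 158 158]
181 [160 159 158 160 139 115 123 154 157 156 159 160 159 160 162 160 160 158 161 161]
182 [159 159 160 157 134 121 142 155 156 163 165 170 167 168 170 164 156 158 155 161]
183 [157 162 156 158 141 135 157 163 164 161 167 171 168 166 164 163 160 158 158 162]
184 [156 159 159 157 153 149 157 152 149 149 152 157 157 154 151 147 148 144 148 159]
185 [157 161 156 157 146 140 135 138 139 139 141 146 148 148 145 140 137 134 137 138]
186 [151 148 150 146 129 125 124 129 132 133 136 133 143 143 147 143 136 134 130 124]
187 [149 152 145 135 120 117 114 108 111 106 108 116 125 132 138 146 144 137 131 123]
188 [152 149 147 131 111 102  93  86  82  81  80  87  97 112 131 148 154 149 137 131]
189 [152 153 155 138 114  89  78  76  78  72  75  74  76  85 108 142 156 162 151 151]
190 [147 157 157 142 111  78  71  77  76  71  73  70  76  74  92 
[... 4400 characters left out ...]
159 155 156]
194 [160 180 195 190 161 121  98  85  82  77  71  71  84  98 131 155 160 161 154 156]
195 [166 175 183 176 166 152 130 123 114 111 109 113 123 158 196 200 178 164 156 149]
196 [174 191 193 185 173 163 150 155 162 172 176 172 173 187 205 196 172 163 161 154]
197 [183 203 202 200 204 196 178 169 178 188 191 194 204 209 203 190 174 167 164 158]
198 [179 193 189 196 214 216 199 181 179 176 174 180 196 209 207 213 205 195 179 161]
199 [180 189 186 200 217 219 214 197 183 176 168 180 194 197 198 206 214 215 199 171]
200 [197 204 206 211 220 220 218 203 188 185 185 199 212 207 198 187 185 198 197 175]
201 [201 210 205 213 213 218 215 216 206 200 200 215 226 224 213 198 183 181 186 172]
```

drive_tool(plan=[[[0, 0, 1], [0, 0, 0], 0], [[0, 0, 2], [0, 0, 0], 0], [[0, 0, 3], [0, 0, 0], 0], [[0, 0, 4], [0, 0, 0], 0], [[0, 0, 4], [0, 0, 0], 0]])

```text
time_s: 12.85
ee_pos: [530.7, -423.3, 111.1]
eef_rot: [0.706, 0.709, -0.0, -0.0]
force: [0.2, -0.1, -0.0]
gripper_width: 0.5
```

drive_tool(plan=[[[0, 0, 1], [0, 0, 0], 0], [[0, 0, 2], [0, 0, 0], 0], [[0, 0, 2], [0, 0, 0], 0]])

```text
time_s: 13.22
ee_pos: [530.8, -423.3, 109.2]
eef_rot: [0.706, 0.709, 0.0, 0.0]
force: [0.6, -0.8, 0.8]
gripper_width: 0.4
```

drive_tool(plan=[[[0, 0, 1], [0, 0, 0], 0], [[0, 0, 2], [0, 0, 0], 0], [[0, 0, 2], [0, 0, 0], 0]])

```text
time_s: 13.6
ee_pos: [530.8, -423.3, 107.0]
eef_rot: [0.706, 0.709, -0.0, 0.0]
force: [0.7, 0.3, 0.5]
gripper_width: 0.5
```

```bash
cat > col.py <<'E'
from h import *;import sys
snap('side',sys.argv[1]+'.png');np.set_printoptions(linewidth=250);o=r.observe();print(o['ee_pos'],o['force'])
d=np.load(f'pics/{sys.argv[1]}.png.npz')['image'].astype(int).mean(2)
for v in range(184,200):print(v,d[v,264:284].astype(int))
E
python3 col.py s9
```

```text
[ 530.78210274 -423.2508593   107.05931805] [-0.25805263 -1.2974019   0.80613978]
184 [154 156 157 154 146 181 223 229 223 194 170 207 225 225 205 166 144 142 147 154]
185 [152 155 157 151 147 184 221 229 220 195 168 209 224 225 204 155 137 135 133 136]
186 [149 149 147 141 137 186 226 230 221 193 173 209 226 226 203 153 133 130 127 126]
187 [147 149 144 131 133 183 222 226 222 196 176 219 226 229 211 155 139 140 126 123]
188 [151 149 143 128 126 180 222 227 223 192 179 217 231 230 212 170 151 145 137 130]
189 [151 157 148 139 119 153 206 224 220 189 184 217 223 211 185 163 159 155 151 149]
190 [143 154 156 145 113 118 170 201 209 175 178 211 199 159 133 136 156 159 155 159]
191 [137 153 154 135 106  86 116 151 163 145 146 163 145 103  94 120 153 159 158 155]
192 [133 149 149 125  95  72  83 100 114 106 104 104  92  78  80 121 150 159 157 156]
193 [143 157 159 134  99  70  74  81  81  81  79  84  79  70  80 120 150 158 155 159]
194 [157 176 187 173 131  90  74  71  77  78  77  76  75  71  97 133 155 162 158 155]
195 [164 179 192 194 168 120  98  83  78  76  75  73  79  96 141 171 173 164 158 150]
196 [175 192 196 189 175 159 137 122 113 109 109 103 113 135 166 181 170 160 160 157]
197 [179 204 200 193 192 176 161 154 162 171 175 173 165 167 180 180 172 166 162 161]
198 [177 191 188 191 211 201 182 167 177 186 193 198 206 206 199 200 201 193 180 166]
199 [179 182 185 199 217 216 202 179 177 181 178 187 199 206 211 222 226 221 201 170]
```

drive_tool(plan=[[[0, 0, 1], [0, 0, 0], 0], [[0, 0, 2], [0, 0, 0], 0], [[0, 0, 3], [0, 0, 0], 0], [[0, 0, 4], [0, 0, 0], 0]])

```text
time_s: 14.15
ee_pos: [530.8, -423.3, 103.1]
eef_rot: [0.706, 0.709, 0.0, 0.0]
force: [-0.0, 0.4, 2.5]
gripper_width: 0.4
```

drive_tool(plan=[[[0, 0, 1], [0, 0, 0], 0], [[0, 0, 2], [0, 0, 0], 0], [[0, 0, 2], [0, 0, 0], 0]])

```text
time_s: 14.52
ee_pos: [530.8, -423.2, 101.0]
eef_rot: [0.706, 0.709, -0.0, 0.0]
force: [0.1, -0.4, 0.4]
gripper_width: 0.3
```

drive_tool(plan=[[[0, 0, 1], [0, 0, 0], 0], [[0, 0, 2], [0, 0, 0], 0], [[0, 0, 2], [0, 0, 0], 0]])

```text
time_s: 14.9
ee_pos: [530.9, -423.4, 100.5]
eef_rot: [0.706, 0.708, 0.0, 0.0]
force: [-1.8, 3.4, 14.6]
gripper_width: 0.4
```

drive_tool(plan=[[[0, 0, 1], [0, 0, 0], 0], [[0, 0, 1], [0, 0, 0], 0]])

```text
time_s: 15.15
ee_pos: [531.0, -423.5, 100.4]
eef_rot: [0.706, 0.708, 0.001, 0.001]
force: [-4.0, 4.7, 21.3]
gripper_width: 0.4
```

drive_tool(plan=[[[0, 0, -10], [0, 0, 0], 0], [[0, 0, -50], [0, 0, 0], 0], [[0, 0, -110], [0, 0, 0], 0], [[0, 0, -170], [0, 0, 0], 0], [[0, 0, -230], [0, 0, 0], 0]])

```text
time_s: 15.78
ee_pos: [530.5, -423.0, 330.0]
eef_rot: [0.706, 0.708, -0.0, -0.0]
force: [0.6, -0.1, -0.4]
gripper_width: 0.3
```

drive_tool(plan=[[[-50, -30, 0], [0, 0, 0], 0], [[-100, -60, 0], [0, 0, 0], 0], [[-150, -60, 0], [0, 0, 0], 0], [[-210, -60, 0], [0, 0, 0], 0], [[-260, -60, 0], [0, 0, 0], 0]])

```text
time_s: 16.4
ee_pos: [471.5, -685.3, 327.7]
eef_rot: [0.706, 0.708, -0.0, -0.0]
force: [0.7, -0.3, -0.2]
gripper_width: 0.4
```

```bash
python3 m.py ta.png; python3 col.py sa
python3 - <<'E'
import cv2,numpy as np
a=cv2.imread('pics/c_ta.png')[:, :];b=cv2.imread('pics/sa.png')[140:260,200:340]
a=cv2.resize(a,(400,369));b=cv2.resize(b,(400,343),interpolation=cv2.INTER_CUBIC);b=cv2.copyMakeBorder(b,0,26,0,0,0)
cv2.imwrite('pics/fin.png',np.hstack([a,b]))
E
```

```text
[ 468.36326483 -690.30497047  325.80954678] [-4.77900079  3.6201398  -1.21093037] [ 0.57712405  0.7539      0.73677626  1.15722116 -0.48176383  1.3985908
  1.25031444] 16.45
[309.43085287 182.57560313] 2943 52.53525533029636 332.7499493265678
[302.79738562 225.64052288] 153 87.80841997628559 186.61732064084063
[ 468.44463303 -688.01055303  325.73563518] [-0.63238317  0.93546588 -0.93785694]
184 [164 170 166 165 159 158 162 158 153 156 163 161 161 158 158 155 153 154 155 161]
185 [159 163 163 162 155 142 141 141 144 145 146 149 158 151 151 147 145 139 143 142]
186 [153 159 155 148 136 133 132 137 139 143 145 147 147 148 151 147 139 136 135 133]
187 [160 155 152 139 123 125 127 138 145 146 148 148 148 150 149 148 148 141 135 127]
188 [158 154 148 136 123 125 140 153 159 162 159 160 161 161 162 162 163 157 144 135]
189 [164 160 157 146 134 137 146 154 158 159 158 159 165 160 163 163 167 165 159 153]
190 [152 163 165 163 152 139 132 127 124 120 122 130 136 152 162 166 166 165 161 165]
191 [145 161 166 162 152 124 100  91  86  89  89  88 103 120 146 161 167 166 164 167]
192 [140 160 157 143 126 102  84  82  80  76  80  78  80  90 118 146 160 167 160 165]
193 [152 163 157 129 101  83  81  82  82  81  82  84  81  78  95 130 161 164 164 164]
194 [164 165 165 139 102  80  84  83  85  82  85  86  84  80  95 130 163 168 166 164]
195 [172 180 185 164 115  82  84  83  84  84  88  85  79  81  97 140 170 171 162 157]
196 [184 205 211 187 138 103  85  80  79  86  80  76  80  84  99 140 165 168 165 164]
197 [188 212 214 195 172 146 110  88  87  88  85  88 105 119 142 164 174 170 166 165]
198 [184 200 195 192 192 177 153 125 122 120 126 143 162 184 194 202 206 199 188 171]
199 [187 196 195 205 216 208 180 161 164 173 175 198 211 216 216 217 223 223 209 175]
```

View pics/fin.png

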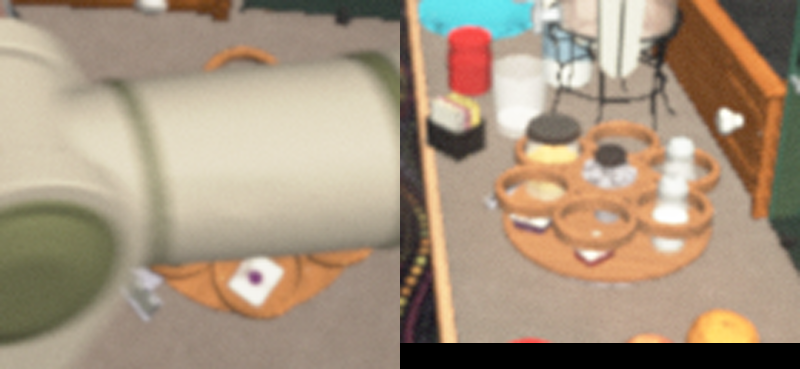

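Run:
```python
from h import *
for f in('s5','sa'):
    d=dict(np.load(f'pics/{f}.png.npz'));g=d['image'].astype(int).mean(2)
    def blob(u0,u1,v0,v1,t,z):
        m=(g[v0:v1,u0:u1]<t).astype(np.uint8);n,l,s,c=cv2.connectedComponentsWithStats(m);i=1+np.argmax(s[1:,4]);uv=c[i]+(u0,v0);p=ray(d,*uv,z);return uv,s[i,4],p
    for nm,a in(('lid',(240,268,176,196,105,118)),('knob',(264,284,186,200,105,133 if f=='s5' else 123))):
        uv,s,p=blob(*a);q=p[:2]-(529,-424.4);print(f,nm,uv,s,p.round(1),np.hypot(*q),np.degrees(np.arctan2(*q[::-1])))
    # white/bright shaker tops
d5=np.load('pics/s5.png.npz')['image'].astype(int);da=np.load('pics/sa.png.npz')['image'].astype(int)
a=d5[195:240,230:315].mean(2).astype(np.float32);b=da[195:240,230:315].mean(2).astype(np.float32)
for n,(v0,v1,u0,u1) in{'frontcups':(205,240,232,285),'shakers':(185,225,285,312),'lid':(178,200,238,266)}.items():
    print(n,cv2.phaseCorrelate(d5[v0:v1,u0:u1].mean(2),da[v0:v1,u0:u1].mean(2)))
d=dict(np.load('pics/w5.png.npz'));print('w5 lid pred by angle',[(a,np.round(proj(d,(529+88*np.cos(np.radians(a)),-424.4+88*np.sin(np.radians(a)),124)),0)) for a in(126,129,132)], 'card',proj(d,(430,-314,30)))
```

```text
s5 lid [253.28301887 185.72641509] 106 [ 477.2 -359.3  118. ] 83.25536849934302 128.51731183840909
s5 knob [273.14925373 191.04477612] 67 [ 529.8 -428.8  133. ] 4.456544437356919 -80.0720203867672
sa lid [252.78723404 187.55319149] 47 [ 473.5 -371.6  118. ] 76.60573590027352 136.44852010748178
sa knob [273.15873016 193.92063492] 63 [ 530.1 -429.8  123. ] 5.55318610017341 -78.6059221357745
frontcups ((0.13715128937564103, -0.02214643311398845), 0.9872590893689386)
shakers ((0.47909666225842784, -0.0149275315951094), 1.034546579175568)
lid ((0.061466945356185576, -0.012256217173277406), 0.9955865417091565)
w5 lid pred by angle [(126, array([170.,  98.])), (129, array([165., 102.])), (132, array([159., 107.]))] card (np.float64(138.4203923355244), np.float64(52.16435306814745))
```

drive_tool(plan=[[[0, 0, -60], [0, 0, 0], 0], [[0, 0, -120], [0, 0, 0], 0], [[0, 0, -170], [0, 0, 0], 0], [[60, 5, -170], [0, 0, 0], 0], [[120, 10, -170], [0, 0, 0], 0]])

```text
time_s: 17.12
ee_pos: [480.9, -562.7, 498.0]
eef_rot: [0.706, 0.708, -0.0, 0.0]
force: [0.8, 0.3, 0.1]
gripper_width: 0.5
```

drive_tool(plan=[[[60, 5, 0], [0, 0, 0], 0], [[120, 10, 0], [0, 0, 0], 0], [[180, 15, 0], [0, 0, 0], 0], [[240, 20, 0], [0, 0, 0], 0], [[300, 25, 0], [0, 0, 0], 0]])

```text
time_s: 17.75
ee_pos: [504.8, -260.8, 497.9]
eef_rot: [0.705, 0.709, 0.0, -0.0]
force: [-0.0, 0.6, 0.2]
gripper_width: 0.7
```

drive_tool(plan=[[[60, 5, 0], [0, 0, 0], 0], [[120, 10, 0], [0, 0, 0], 0], [[180, 15, 0], [0, 0, 0], 0], [[240, 20, 0], [0, 0, 0], 0], [[300, 20, 0], [0, 0, 0], 0]])

```text
time_s: 18.38
ee_pos: [523.2, 39.0, 498.1]
eef_rot: [0.705, 0.709, 0.0, -0.0]
force: [0.2, -0.4, -0.3]
gripper_width: 0.3
```

```bash
python3 m.py tb.png
```

```text
[523.18624499  48.25935724 497.29419137] [ 0.67196314  6.95898109 -0.720862  ] [-0.79006597  0.14046645  0.71194025  1.60872019 -0.09549322  1.42833107
 -0.05497914] 18.425
[300.14516129 162.17741935] 62 110.04004447792232 3.8016129083095
[326.98058252 177.        ] 103 102.49309464045062 311.5046876109766
[306.85       190.71666667] 60 26.966279818828323 319.9346426901198
[297.10447761 196.20895522] 67 11.37547579944384 82.14631913904785
[326.55828221 207.81595092] 163 83.70100976634288 250.24413835133757
[302.75287356 224.98850575] 174 85.8427431737511 186.61889114914302
[267.44 225.28] 25 133.07671631488932 134.48197958128787
```

View pics/c_tb.png

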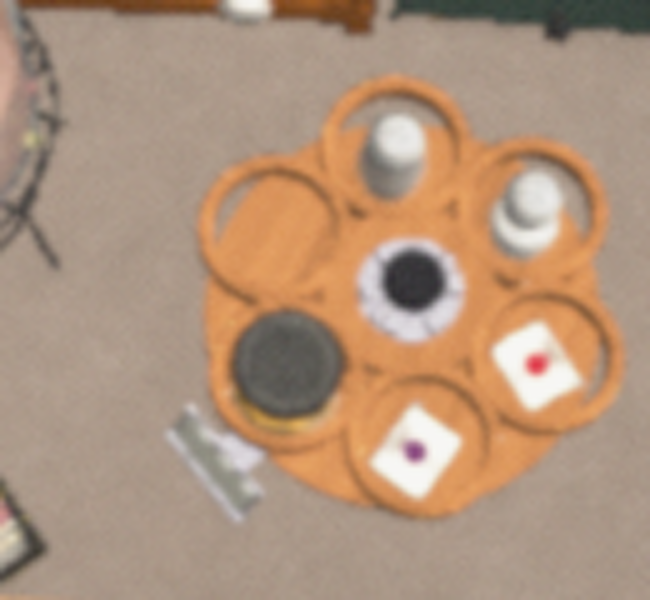

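Run:
```python
from h import *
snap('side','sb.png')
P=[]
for f in('s5','sb'):
    d=dict(np.load(f'pics/{f}.png.npz'));g=d['image'].astype(np.float32).mean(2)
    P.append([g[184:202,u] for u in range(270,277)])
    # sub-pixel top and bottom edges of the knob at level 110
    for u in(271,273,275):
        c=g[:,u];m=np.where(c[184:202]<105)[0]+184
        t,b=m[0],m[-1];print(f,u,round(t-(105-c[t])/(c[t-1]-c[t]),2),round(b+(105-c[b])/(c[b+1]-c[b]),2))
for z in(137,127):print(proj(d,(529,-424.4,z)))
# other things unmoved: diff of top images outside carousel/arm
a=np.load('pics/t0.png.npz')['image'].astype(int);b=np.load('pics/tb.png.npz')['image'].astype(int)
for n,(v0,v1,u0,u1) in dict(glass=(190,225,180,218),caddy=(228,258,198,232),mug=(155,195,135,175),red=(210,240,138,170),red2=(233,262,384,416),fruit=(165,220,362,402)).items():print(n,np.abs(a-b)[v0:v1,u0:u1].mean())
print(r.observe()['force'],r.observe()['time_s'])
```

```text
s5 271 187.17 194.45
s5 273 187.04 194.72
s5 275 187.4 194.77
sb 271 190.56 197.28
sb 273 190.48 197.5
sb 275 190.62 197.32
(np.float64(272.69572452313344), np.float64(189.29958544876945))
(np.float64(272.53932902847544), np.float64(192.02201187074888))
glass 5.235588972431078
caddy 4.869934640522875
mug 4.684375
red 4.144097222222222
red2 4.033405172413793
fruit 4.667878787878788
[ 0.1125036  -1.05246177  0.28095117] 18.475
```

```bash
python3 -c "from bench import r; print(r.job_done())"
```

```text
the job is handed in; nothing more can be done
None
```

I turned the carousel clockwise about 58° with shut fingers until the honey jar stood behind the card holder. I then pressed the lock knob until it stopped, moved the arm clear and handed the job in at about 18.5 s.

**Checks that passed:**
- **Knob:** it was first touched at a commanded height of about 110 mm and stopped at 100.5 mm with 15–21 N. In the side picture it dropped about 3 pixels, where 10 mm should give 2.7. Both fit 10 mm of travel, so it is home and locked.
- **Other things on the table:** the glass, caddy, mug, red jars and fruit show only picture noise between the first and last views. The jams and shakers still stand in their cups.

**Checks that disagreed:**
- **Honey angle:** the last top picture puts the honey cup at about 127–128° and the card holder at about 131–132°, both measured round the axis. The pin hardly turned the carousel as it dropped (under 1°). The 4° gap is either measuring error or play in the lock; I could not tell which.
- **Fingertip height:** the shut fingertips seemed to be about 20 mm higher than the reported tool position, so I pressed the knob by watching the force and the side picture.
- **First push:** the fingers slipped along the rim, so I backed off, went deeper into the scallop and pushed again.

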